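# Present a plug-in breaker to its socket

### The arm

A 6-joint arm with a two-finger parallel gripper is mounted at the origin on the work surface. World frame = base frame: x ahead of the robot, y to its left, z up, the work surface at z = 0. Lengths are in m, angles in rad, forces in N, time in s.
With the tool pointing down it reaches from about 0.275 to 1 m from the base axis. Payload 8.4 kg.
Tool frame: the origin (TCP) lies midway between the tips of the shut fingers; the grasp point (between the pads) lies 19 mm behind it; z points along the fingers, y is the line along which they close (so a half turn about z gives the same grasp; the last joint's range is limited). The gripper opens to 85 mm and grips with 20 to 120 N. Pads are 22 mm wide; open, the fingers measure 114 mm over their backs; the gripper's body (76 mm by 85 mm) begins 54 mm behind the grasp point. The pads swing forward as they close: fully open they stand 13 mm farther back than shut.
Start: joints at [-1.3, 0.353, 1.633, -0, 1.155, -0.002], TCP at [0.168, -0.602, 0.231] pointing down, gripper open.
Joint ranges: [-2.63, 2.63], [-0.92, 2.1], [0.06, 2.66], [-1.3, 4.44], [0, 2.69], [-3.02, 3.02]. Speed limits (rad/s): [2.22, 2.22, 2.79, 3.14, 3.14, 3.14].

### API

Orientations are given as a rotation vector (axis times angle).
In Python, from cell import manip gives the robot as it stands. The module is installed in compiled form; this text tells all that it offers. Calls block until the motion is done:
- manip.reach(position, orientation): joint-space move of the TCP to a pose.
- manip.servo_line(position, rotation=None, v=0.15, stop_force=None): straight line of the TCP; rotation=None keeps the orientation; v is the mean speed in m/s. With stop_force (N) it stops when the force on the tool has changed by that much, and returns True; else False.
- manip.goto_joints(angles): joint-space move.
- manip.grip(opening, grip_force=None): opening from 0.0 (shut) to 1.0 (fully open); grip_force is the grip in N (None keeps the last); returns when the fingers have stopped.
- manip.wait(seconds).
- manip.ik(position, orientation): joint angles nearest the present ones, or None.
- manip.observe(): the state.
- manip.capture(name): name is "scene" or "side" or "wrist"; returns a dict with "color" (420x560x3 uint8, red, green, blue), "fx", "fy", "cx", "cy" (pixels), "rvec" (rotation vector, rad) and "tvec" (3), from world to camera coordinates, as OpenCV has them. Camera axes: x right, y down, z forward; pixel columns grow to the right and rows downward; lengths in m; the calibration is good to about 2 mm. A picture is of the moment at which its call begins. There is no depth.
A pose or a line that the arm cannot do raises manip.MotionError and nothing moves.
- manip.finish_job(): hands the job in; it is judged then, once.
Trained networks look in a picture, given as the dict that the camera call returned (one of the last four; its "shot" number tells which), for a name from the list of things; names that differ only in an ending like _2 or _b are one class to them, and where a whole thing is asked for, a point or a joint stands for the part that bears it (a point fixed in the world has none). Each returns a list of dicts, best first, with "conf" (0 to 1); they miss things now and then, are a little off and sometimes report something else, mostly with a low value. They report only what shows in the picture. A call takes as long as a camera call.
- manip.boxes_of(picture, query): "location" ([column, row] in pixels, amid what is visible of it).
The state is a dict: "time": time; "qpos": joint angles; "dq": joint speeds; "joint_torque": joint torques, N m; "tool_pos": TCP position; "tool_rot": TCP orientation; "wrist_force": force on the tool from outside, world axes, zero at the start; "torque": the same for the moment, N m; "width": opening from 0.0 (shut) to 1.0 (fully open); "gripper_force": force on a finger pad.
Only numpy, scipy, OpenCV 4.12 (cv2) and the standard library are available. Lean on these libraries where they do the work, as an engineer would, in place of code of your own. Each camera call takes 0.05 s, during which the arm holds its last target. There are 200 camera calls.

### The job

Swing the metal clamp lever on the socket block up and back past upright to clear the slot, then pick up the two-pole breaker from the bench and carry it over the enclosure wall and the fitted breakers without knocking into them. Finish while still holding it motionless and upright about 1 cm above the slot, squarely lined up and touching nothing but the gripper, ready for a check of its contacts; do not plug it in. Leave the three-pole spare, the screwdriver and the tin where they are.

Things in the scene. Friction and masses are not known exactly. Their poses are not given: they have to be found in the camera images.
- breaker: Two-pole plug-in breaker to carry, loose, standing upright on the bench; about 0.2 kg. Origin: centre of its underside, z up. From below: grey foot 48 (x) x 26 (y) mm to height 12; white body 60 x 36 mm to 62; white middle 34 x 36 mm to 76; black toggle to 85. The flat sides to grip, 36 mm apart, face +y and -y. It may go over the slot either way round
- spare: Loose three-pole spare breaker, the same shape and height but 54 mm wide (y); leave alone. Origin at the centre of its foot's underside. The two breakers stand at two spots on the robot's right and may be swapped
- enclosure: White steel tub lying on its back, fixed: 240 (x) x 300 (y) mm, walls 4 mm thick, 60 mm high, floor 4 mm, open on top. Origin: centre of its underside, z up. Three white breakers are fitted in it as a row 80 (x) x 54 (y) mm, centred at x 0, y -103 mm in its frame, up to 95 mm above the bench
- socket: Grey socket block fixed on the rail inside the enclosure, at a varying place along it: 80 (x) x 62 (y) x 50 mm high, origin at the centre of its underside (4 mm above the bench), axes parallel to the enclosure's. Its top has the slot for a breaker foot and carries the clamp lever
- slot (a point): Centre of the slot's mouth in the socket's top face, 54 mm above the bench; the slot is 53 mm (x) by 31 mm (y), 22 mm deep; axes parallel to the socket's
- lever (a joint): Angle of the metal clamp lever. 0: shut, level over the slot, free end towards the socket's -x; grows as the free end swings up and over towards the socket's +x; 1.57 upright, stop at 1.9. Starts shut or slightly raised (up to 0.35). Stiff hinge (about 0.09 N m): it stays where it is left
- lever_hinge (a point): Middle of the lever's hinge axis, which runs along the socket's y; it lies in the socket's frame at x +34 mm, z +60 mm (64 mm above the bench). Two small lugs stand beside it, up to 68 mm above the bench
- lever_tab (a point): Grip point in the upright tab at the lever's free end. Bar 14 mm wide (y), 6 mm thick, 94 mm long from the hinge; tab 12 mm along the bar, 14 mm wide (y), rising 24 mm above the bar. With the lever shut the point is at x -88, z +16 mm from the hinge (socket axes), beyond the socket's edge, 80 mm above the bench. Pinch it from above across its 14 mm
- screwdriver: Loose screwdriver lying on the bench, black handle; leave alone
- tin: Loose round metal tin, 70 mm across, 30 mm high; leave alone

How it is judged:
On the way, in this order (a step that is already met when the one before it is completed fails the run):
1. the clamp lever is open, upright or beyond (value of joint lever above 1.5 rad), for 0.2 s.
2. the two-pole breaker is lifted clear of the bench in the gripper (height (world z) of breaker above 0.05 m and contact force between breaker and the fingers above 1 N), for 0.2 s.
At the end, for the whole second after the job is handed in: Lever open (over 1.5 rad); the two-pole breaker held still in the gripper, foot 3-20 mm above the slot mouth, within 7 mm of its centre, 8 deg of its yaw (either way round), 7 deg of upright, touching neither socket, lever nor enclosure; spare, screwdriver, tin within 30 mm of their starts (value of joint lever above 1.5 rad and z of breaker in the frame of slot between 0.003 and 0.02 m and horizontal distance between breaker and slot below 0.007 m and angle between the x axis of breaker and the x axis of slot, either way round below 0.14 rad and angle between breaker's own z axis and vertical below 0.12 rad and linear speed of breaker below 0.02 m/s and contact force between breaker and the fingers above 1 N and contact force between breaker and socket below 0.1 N and contact force between breaker and enclosure below 0.1 N and distance of each of spare, screwdriver, tin from where it was at the start of the episode below 0.03 m); the arm keeps its last pose, push and grip.
It fails at once if the breaker knocks into the enclosure or its fitted breakers (over 8 N) (contact force between breaker and enclosure above 8 N).
It fails at once if the spare, the screwdriver or the tin is pushed away (over 30 mm) (distance of any of spare, screwdriver, tin from where it was at the start of the episode above 0.03 m).
It fails at once if the breaker's foot is plugged into the slot (z of breaker in the frame of slot below -0.004 m and horizontal distance between breaker and slot below 0.015 m).
It also fails if it takes over 58 s, if anything falls off the work surface, if the arm or the gripper's body presses on something with over 40 N, if the wrist force passes 120 N, or if a joint passes its speed limit or range.

## Working session

There is one attempt and no reset: what is moved stays moved. The work goes in short steps, each a Python script; the robot and the scene stay as the last script left them, time stands still between calls to the robot, and variables do not carry over. Pictures are saved under pics/ and viewed, at most 10 in all, crops included, and the job is handed in when it is done.

```bash
mkdir -p pics
cat > h.py <<'E'
import numpy as np, cv2
from cell import manip
from scipy.spatial.transform import Rotation as R
def P(c):
    M=cv2.Rodrigues(np.array(c["rvec"],float))[0]; K=np.array([[c["fx"],0,c["cx"]],[0,c["fy"],c["cy"]],[0,0,1]])
    return K@np.c_[M,np.array(c["tvec"],float).reshape(3,1)]
def tri(obs):
    A=np.vstack([r for c,(u,v) in obs for p in [P(c)] for r in (u*p[2]-p[0],v*p[2]-p[1])])
    X=np.linalg.svd(A)[2][-1]; return X[:3]/X[3]
def onz(c,uv,z):
    p=P(c);H=np.c_[p[:,0],p[:,1],p[:,2]*z+p[:,3]]
    X=np.linalg.solve(H,[uv[0],uv[1],1]);return X[:2]/X[2]
def proj(c,X):
    q=P(c)@np.r_[X,1];return q[:2]/q[2]
def down(yaw): # tool z down, tool y axis along direction yaw (world)
    y=np.array([np.cos(yaw),np.sin(yaw),0]);z=np.array([0,0,-1.]);return R.from_matrix(np.c_[np.cross(y,z),y,z]).as_rotvec()
def save(c,n): cv2.imwrite(f"pics/{n}.png",cv2.cvtColor(c["color"],cv2.COLOR_RGB2BGR))
E
cat > a.py <<'E'
from h import *
import pickle
D={}
for n in ("scene","side","wrist"):
    c=manip.capture(n);save(c,n);D[n]=c
    print(n,"cam",(-cv2.Rodrigues(np.array(c["rvec"],float))[0].T@np.array(c["tvec"]).ravel()).round(3))
    for q in ("breaker","spare","enclosure","socket","slot","lever","lever_hinge","lever_tab","screwdriver","tin"):
        try:r=manip.boxes_of(c,q)
        except Exception as e: r=[];print(q,e)
        print(q,[(np.round(d["location"],1).tolist(),round(d["conf"],2)) for d in r[:3]])
pickle.dump(D,open("D.pkl","wb"))
s=manip.observe();print(s["time"],s["tool_rot"],s["tool_pos"])
E
python3 a.py; python3 -c "
import cv2,numpy as np
cv2.imwrite('pics/all.png',cv2.resize(cv2.imread('pics/scene.png'),(800,600)))"
```

```text
scene cam [1.205 0.394 0.9  ]
breaker [([272.9, 191.4], 0.72), ([194.7, 184.5], 0.62)]
spare [([194.7, 184.5], 0.62)]
enclosure [([365.2, 296.0], 0.69)]
socket [([404.7, 315.2], 0.71), ([409.9, 298.5], 0.17)]
slot [([408.0, 312.2], 0.63), ([226.9, 262.4], 0.48)]
lever [([409.8, 300.3], 0.74)]
lever_hinge [([404.2, 308.7], 0.85), ([276.0, 191.8], 0.27)]
lever_tab [([409.8, 297.4], 0.65), ([274.4, 191.7], 0.53)]
screwdriver [([222.8, 265.5], 0.64), ([194.5, 184.4], 0.46)]
tin [([191.4, 241.5], 0.96)]
side cam [0.355 0.607 0.642]
breaker [([354.0, 192.9], 0.96)]
spare [([330.0, 146.2], 0.89), ([351.5, 191.0], 0.69)]
enclosure [([249.3, 296.2], 0.89)]
socket [([228.7, 324.7], 0.68)]
slot [([237.0, 316.0], 0.71), ([230.5, 329.2], 0.6)]
lever [([238.3, 317.2], 0.6), ([230.5, 325.8], 0.33)]
lever_hinge [([228.0, 324.6], 0.73), ([331.5, 145.4], 0.38)]
lever_tab [([236.1, 312.3], 0.9)]
screwdriver [([258.7, 193.4], 0.86), ([229.7, 326.2], 0.17)]
tin [([268.9, 166.3], 0.91), ([227.7, 326.3], 0.36)]
wrist cam [ 0.249 -0.58   0.373]
breaker []
spare []
enclosure []
socket []
slot []
lever []
lever_hinge []
lever_tab []
screwdriver []
tin []
1.65 [-3.11240058e+00 -4.27146874e-01 -1.80733484e-05] [ 0.16840257 -0.60190079  0.23127868]
```

View pics/all.png

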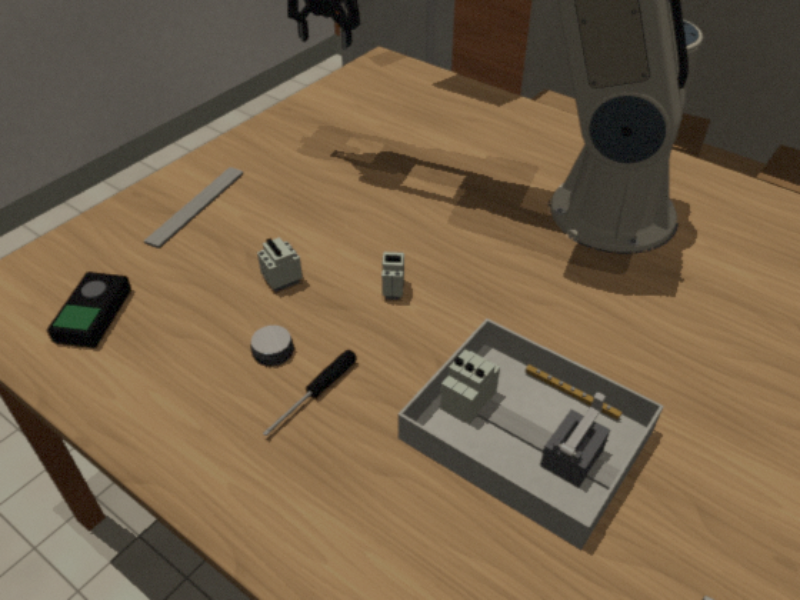

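View pics/side.png

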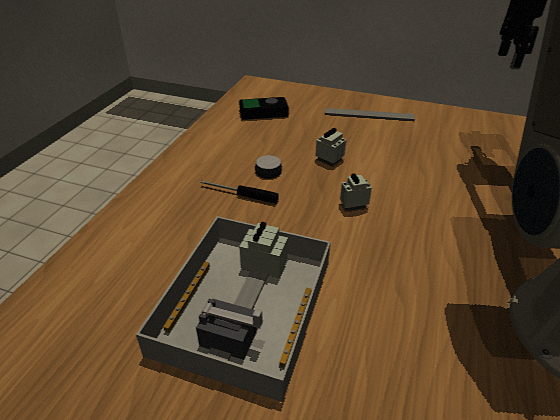

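The overview shows the two-pole breaker at about (275,192), the spare at (196,184), and the socket and lever at (404,310). The lever tab is at about (420,278), towards the robot. In the side view they are at (355,192), (330,147) and (229,325). The networks agree with both pictures.

```bash
cat > b.py <<'E'
from h import *
import pickle
D=pickle.load(open("D.pkl","rb"));S,T,W=D["scene"],D["side"],D["wrist"]
pr={"breaker":((272.9,191.4),(354,192.9)),"spare":((194.7,184.5),(330,146.2)),"socket":((404.7,315.2),(228.7,324.7)),"hinge":((404.2,308.7),(228,324.6)),"tab":((409.8,297.4),(236.1,312.3)),"tin":((191.4,241.5),(268.9,166.3)),"sd":((222.8,265.5),(258.7,193.4))}
for k,(a,b) in pr.items():
    X=tri([(S,a),(T,b)]);print(k,X.round(3),(proj(S,X)-a).round(1))
M=cv2.Rodrigues(np.array(W["rvec"],float))[0];print("wrist cam axes",M.round(2).tolist(),W["fx"])
for uv in ((488,323),(661,406),(400,415)): print("rim scene",onz(S,np.array(uv)*.7,.06).round(3))
for uv in ((219,220),(329,241),(140,337),(284,380)): print("rim side",onz(T,uv,.06).round(3))
E
python3 b.py
```

```text
breaker [ 0.452 -0.213  0.036] [0.2 0.8]
spare [ 0.554 -0.387  0.039] [0.  0.2]
socket [0.576 0.222 0.033] [-1.  -1.9]
hinge [0.573 0.22  0.041] [0.2 0.4]
tab [0.561 0.219 0.071] [-0.6 -1.2]
tin [ 0.686 -0.273  0.015] [-0.  -0.2]
sd [ 0.681 -0.182 -0.009] [-0.3 -0.9]
wrist cam axes [[0.27, -0.96, -0.0], [-0.91, -0.26, 0.32], [-0.31, -0.09, -0.95]] 332.5358651975134
rim scene [0.469 0.   ]
rim scene [0.458 0.29 ]
rim scene [0.7   0.001]
rim side [0.689 0.009]
rim side [ 0.463 -0.007]
rim side [0.684 0.3  ]
rim side [0.453 0.291]
```

```bash
cat > c.py <<'E'
from h import *
import pickle
W=[];o=down(-np.pi/2)
def shots(tag,pts,qs):
    for i,p in enumerate(pts):
        manip.reach(p,o);manip.wait(.2);c=manip.capture("wrist");save(c,f"{tag}{i}");W.append((tag,c))
        for q in qs:print(tag,i,q,[(np.round(d["location"],1).tolist(),round(d["conf"],2)) for d in manip.boxes_of(c,q)[:2]])
shots("br",[(.49,-.26,.28),(.49,-.17,.28)],["breaker","spare"])
shots("so",[(.61,.17,.28),(.60,.26,.28)],["socket","lever_tab","lever_hinge","slot"])
pickle.dump(W,open("W.pkl","wb"))
print(manip.observe()["time"],manip.observe()["qpos"])
I=[cv2.imread(f"pics/{n}.png") for n in ("br0","br1","so0","so1")]
cv2.imwrite("pics/br.png",cv2.resize(np.hstack(I[:2]),(800,300)));cv2.imwrite("pics/so.png",cv2.resize(np.hstack(I[2:]),(800,300)))
E
python3 c.py
```

```text
br 0 breaker [([228.3, 204.9], 0.88)]
br 0 spare [([390.7, 111.4], 0.66)]
br 1 breaker [([303.3, 202.7], 0.69)]
br 1 spare []
so 0 socket [([231.3, 196.4], 0.77)]
so 0 lever_tab [([227.3, 214.8], 0.65), ([546.9, 277.9], 0.4)]
so 0 lever_hinge [([230.4, 199.9], 0.92)]
so 0 slot [([228.7, 199.3], 0.67)]
so 1 socket [([307.4, 190.6], 0.9)]
so 1 lever_tab [([306.8, 202.7], 0.89)]
so 1 lever_hinge [([308.0, 190.8], 0.8), ([306.5, 204.6], 0.65)]
so 1 slot [([307.3, 193.2], 0.62)]
7.225 [ 4.05711024e-01  3.58645849e-01  1.51481018e+00 -1.51694895e-05
  1.26806571e+00  1.97735024e+00]
```

```bash
python3 -c "
import cv2
a=cv2.imread('pics/br0.png')[100:300,130:430];b=cv2.imread('pics/br1.png')[100:300,200:500]
import numpy as np
cv2.imwrite('pics/brc.png',np.hstack([cv2.resize(a,(400,267),interpolation=2),cv2.resize(b,(400,267),interpolation=2)]))
b=cv2.imread('pics/br0.png')[150:250,170:300];cv2.imwrite('pics/brz.png',cv2.resize(b,None,fx=6,fy=6,interpolation=2))
a=cv2.imread('pics/so0.png')[130:290,130:330];cv2.imwrite('pics/soz.png',cv2.resize(a,None,fx=3.7,fy=3.7,interpolation=2))
"
```

```text
(no output)
```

View pics/brz.png

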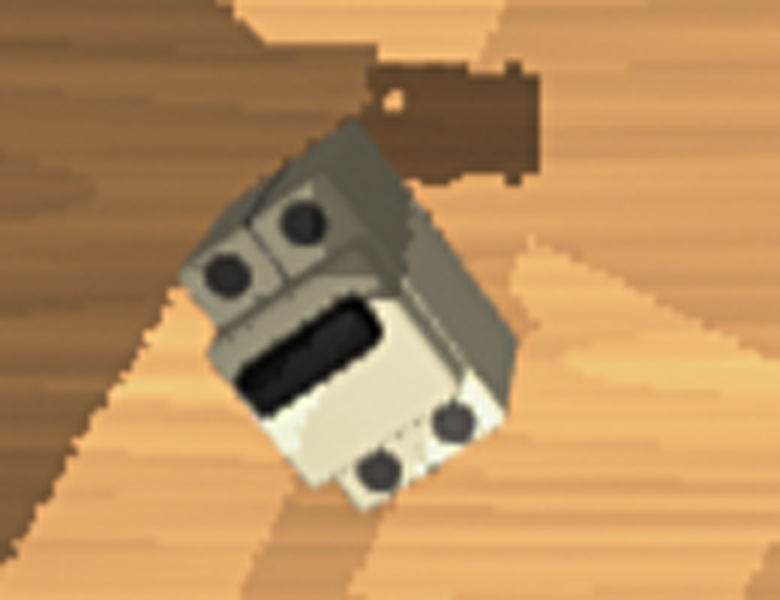

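View pics/soz.png

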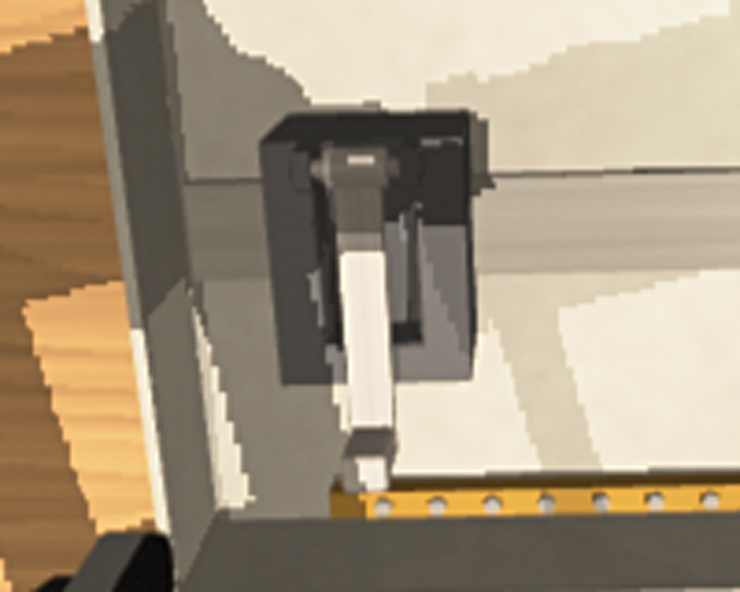

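In br0 the screw heads are at about (208,196), (221,187), (233,229) and (246,221), with the toggle between them. In so0 the tab top is at about (229,258) and the hinge at (227,174), so the lever is close to shut. Next I'll zoom in on the second views.

```bash
python3 -c "
import cv2,numpy as np
b=cv2.imread('pics/br1.png')[150:250,250:350];a=cv2.imread('pics/so1.png')[120:280,240:400]
cv2.imwrite('pics/z1.png',np.hstack([cv2.resize(b,(400,400),interpolation=2),cv2.resize(a,(400,400),interpolation=2)]))
"
```

```text
(no output)
```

View pics/z1.png

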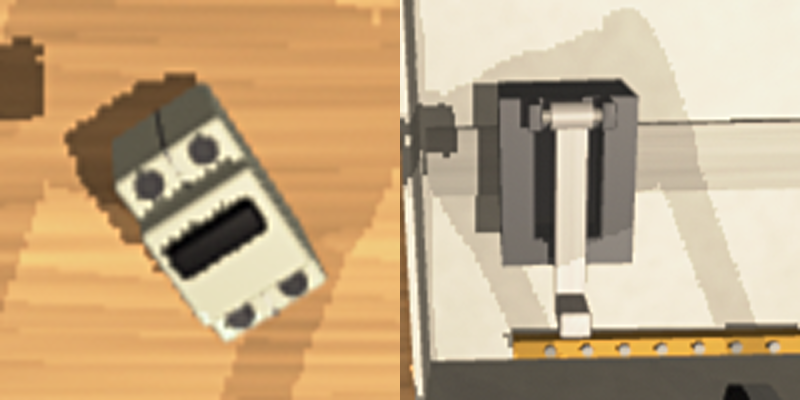

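The zooms show the far screws at (287.5,196) and (301,187.5) and the toggle at (304,210) in br1. In so1 the hinge is at (309,166) and the tab top at (310,250).

```bash
cat > d.py <<'E'
from h import *
import pickle
W=[c for t,c in pickle.load(open("W.pkl","rb"))]
f=lambda x,y,s,o:(x/s+o[0],y/s+o[1])
b0=lambda x,y:f(x,y,6,(170,150)); b1=lambda x,y:f(x,y,4,(250,150))
s0=lambda x,y:f(x,y,3.7,(130,130)); s1=lambda x,y:f(x-400,y,2.5,(240,120))
r={}
for n,a,b in [("scrA",b0(228,276),b1(150,185)),("scrB",b0(304,222),b1(204,150)),("tog",b0(308,356),b1(216,239))]:
    X=r[n]=tri([(W[0],a),(W[1],b)]);print(n,X.round(4),(proj(W[0],X)-a).round(1))
for n,a,b in [("hinge",s0(358,165),s1(572,115)),("tab",s0(367,472),s1(576,324)),("sockNR",s0(470,378),s1(632,263)),("sockNL",s0(283,383),s1(503,265))]:
    X=r[n]=tri([(W[2],a),(W[3],b)]);print(n,X.round(4),(proj(W[2],X)-a).round(1))
sc=[onz(W[0],b0(*p),.062) for p in ((228,276),(304,222),(380,471),(454,423))];print(np.round(sc,4),"ctr",np.mean(sc,0).round(4))
sc1=[onz(W[1],b1(*p),.062) for p in ((150,185),(204,150))];print(np.round(sc1,4))
print([onz(W[1],b1(216,239),.085).round(4),onz(W[0],b0(308,356),.085).round(4)])
d=(sc[0]-sc[2]+sc[1]-sc[3]);print("yaw x",np.arctan2(d[1],d[0]));d=(sc[0]-sc[1]+sc[2]-sc[3]);print("yaw y",np.arctan2(d[1],d[0]))
for z in (.054,):
  print("socket near corners", [onz(W[2],s0(*p),z).round(4) for p in ((470,378),(283,383))],[onz(W[3],s1(*p),z).round(4) for p in ((632,263),(503,265),(637,97),(500,97))])
E
python3 d.py
```

```text
scrA [ 0.4663 -0.188   0.0611] [ 0.  -0.1]
scrB [ 0.4769 -0.2029  0.0617] [-0.  0.]
tog [ 0.4567 -0.2053  0.0796] [ 0. -0.]
hinge [0.6114 0.2191 0.062 ] [0.  0.2]
tab [0.5232 0.2169 0.0881] [0. 0.]
sockNR [0.5388 0.1872 0.0533] [0.  0.4]
sockNL [0.5364 0.2484 0.0509] [0.  0.1]
[[ 0.4665 -0.1882]
 [ 0.477  -0.203 ]
 [ 0.4271 -0.2152]
 [ 0.437  -0.2298]] ctr [ 0.4519 -0.209 ]
[[ 0.4667 -0.1879]
 [ 0.4769 -0.2029]]
[array([ 0.4585, -0.2047]), array([ 0.4585, -0.2062])]
yaw x 0.5966210227869652
yaw y 2.1781246611410823
socket near corners [array([0.5395, 0.1872]), array([0.5378, 0.2477])] [array([0.5386, 0.1872]), array([0.5375, 0.2484]), array([0.6177, 0.1896]), array([0.6177, 0.2505])]
```

The measurements agree with the text. The screws are at 61–62 mm (62 expected) and the hinge is at 62 mm (64 expected). The tab top is at 88 mm (91 expected when shut), and the socket top at 51–53 mm (54 expected). The lever is shut, so I'll open it now.

```bash
cat > e.py <<'E'
from h import *
YAW=.026;H=np.array([.6116,.2192,.064]);o=down(YAW-np.pi/2);ex=np.array([np.cos(YAW),np.sin(YAW),0])
def tcp(t): return H+ex*(-.088*np.cos(t)+.016*np.sin(t))+np.array([0,0,.088*np.sin(t)+.016*np.cos(t)-.019])
p=tcp(0)
manip.grip(.55,20)
manip.reach(p+[0,0,.07],o);print(manip.servo_line(p,v=.1,stop_force=12))
manip.grip(0.,20);s=manip.observe();print(s["width"],s["gripper_force"],s["wrist_force"],s["tool_pos"])
if .08<s["width"]<.3:
    for t in np.linspace(0,1.86,11)[1:]:
        manip.servo_line(tcp(t),v=.12)
    s=manip.observe();print(s["width"],s["wrist_force"],s["tool_pos"]-tcp(1.86))
    manip.grip(.5)
    manip.servo_line(tcp(1.86)+[0,0,.09],v=.15)
for n in("scene","side"):
    c=manip.capture(n);save(c,n+"L");d=manip.boxes_of(c,"lever_tab");print(n,d[:2],"expect",proj(c,tcp(1.86)+[0,0,.019]))
print(manip.observe()["time"])
a=cv2.imread("pics/sceneL.png")[200:380,300:480];b=cv2.imread("pics/sideL.png")[230:390,150:310]
cv2.imwrite("pics/L.png",np.hstack([cv2.resize(a,(400,400)),cv2.resize(b,(400,400))]))
E
python3 e.py
```

```text
False
0.15960431752374452 25.25148938409984 [-1.49147571  6.10731542  0.77473432] [0.52398272 0.2180363  0.06167252]
0.1590176791946394 [0.856937   5.77687876 2.9768288 ] [ 0.00078802  0.0006489  -0.00013305]
scene [{'location': [396.6, 304.5], 'conf': 0.77}] expect [393.13002358 304.67843773]
side [{'location': [194.0, 281.8], 'conf': 0.77}] expect [177.123414   268.46605867]
13.9167
```

View pics/L.png

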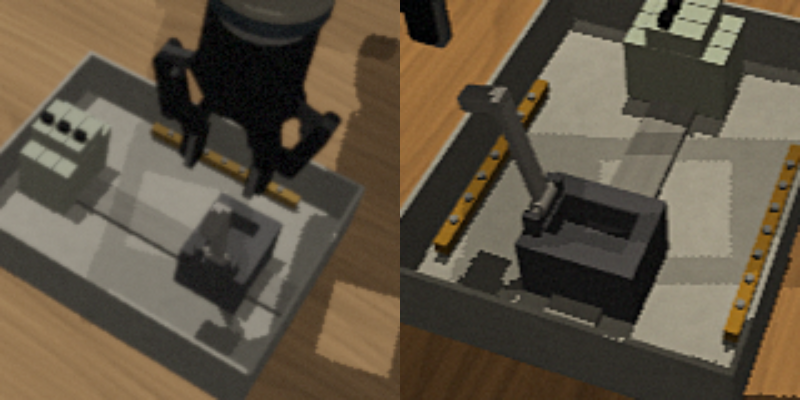

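The side view shows the lever standing open past upright, leaning towards +x, with the slot clear. Next is the breaker pick-up.

```bash
cat > f.py <<'E'
from h import *
o=down(.60-np.pi/2);p=np.array([.452,-.209,.026])
manip.servo_line(manip.observe()["tool_pos"]+[0,0,.06],v=.2)
manip.grip(1.)
manip.reach(p+[0,0,.13],o);print(manip.servo_line(p,v=.1,stop_force=10))
manip.grip(0.,45);s=manip.observe();print(s["width"],s["gripper_force"],s["wrist_force"],s["tool_pos"])
if .35<s["width"]<.5:
    manip.servo_line(p+[0,0,.17],v=.12);manip.wait(.2)
    s=manip.observe();print(s["width"],s["gripper_force"],s["wrist_force"],s["tool_pos"],R.from_rotvec(s["tool_rot"]).as_matrix()[:,1])
    for n in("scene","side","wrist"):
        c=manip.capture(n);save(c,n+"P")
print(manip.observe()["time"])
a=cv2.imread("pics/wristP.png");b=cv2.imread("pics/sideP.png")
cv2.imwrite("pics/Pk.png",np.hstack([cv2.resize(a,(400,300)),cv2.resize(b[60:240,270:510],(400,300))]))
E
python3 f.py
```

```text
False
0.416696438433834 45.70834815502167 [-0.54659713  0.99262874  4.96028099] [ 0.45204393 -0.20901131  0.02622598]
0.4166619011832376 45.185097455978394 [ 0.40766812  0.33260424 -1.66250123] [ 0.45177202 -0.20887643  0.19551497] [ 5.64662848e-01 -8.25321283e-01 -8.05328901e-04]
20.5083
```

View pics/Pk.png

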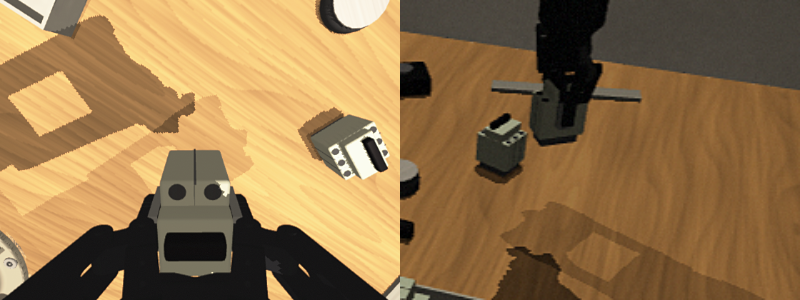

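The picture shows the breaker held squarely between the fingers, upright and clear of the bench, with its screws at about (248,267) and (298,267). The spare is untouched. I'll work out the in-hand offset and carry the breaker to above the slot.

```bash
cat > g.py <<'E'
from h import *
c=manip.capture("wrist");s=manip.observe();M=R.from_rotvec(s["tool_rot"]).as_matrix();t=np.array(s["tool_pos"])
X=[onz(c,p,t[2]-.026+.062) for p in((247.9,267.4),(298.3,267.4))]
for x in X: print("screw in tool xy",(M.T@(np.r_[x,t[2]]-t))[:2].round(4))
o=down(.026-np.pi/2);slot=np.array([.5777,.2192])
manip.servo_line([t[0],t[1],.25],v=.2)
manip.reach([*slot,.25],o);manip.servo_line([*slot,.054+.035+.026],v=.06,stop_force=8);manip.wait(.3)
print(manip.observe()["time"],manip.observe()["tool_pos"])
for n in("scene","side","wrist"):
    c=manip.capture(n);save(c,n+"Q")
a=cv2.imread("pics/sceneQ.png")[230:350,330:490];b=cv2.imread("pics/sideQ.png")[240:390,140:340]
cv2.imwrite("pics/Q.png",np.hstack([cv2.resize(a,(400,300)),cv2.resize(b,(400,300))]))
E
python3 g.py
```

```text
screw in tool xy [ 0.0255 -0.0081]
screw in tool xy [0.0255 0.0098]
25.3167 [0.57775253 0.21921998 0.11509528]
```

View pics/Q.png

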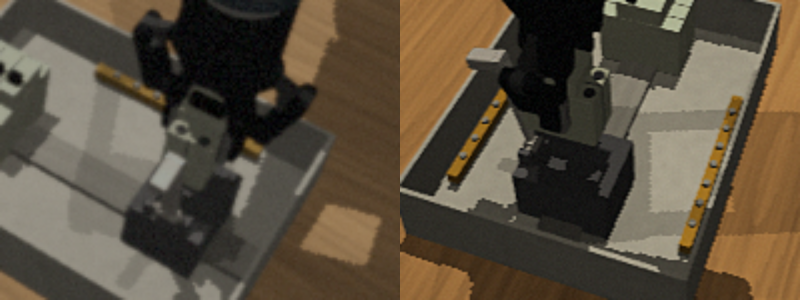

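The breaker hangs upright over the slot with the lever clear behind it. It sits about 1.5 mm towards +x in the hand, so I'll correct that, descend and check with a model overlay.

```bash
cat > i.py <<'E'
from h import *
print(manip.servo_line([.5765,.2192,.091],v=.03,stop_force=6));manip.wait(.4)
s=manip.observe();print(s["time"],s["tool_pos"],s["wrist_force"],s["width"],s["gripper_force"])
I=[]
def box(im,c,ctr,a,b,z,col,sc,off):
    e=np.array([np.cos(.026),np.sin(.026)]);n=np.array([-e[1],e[0]])
    q=np.array([(proj(c,np.r_[ctr+i*a/2*e+j*b/2*n,z])-off)*sc for i,j in((1,1),(1,-1),(-1,-1),(-1,1))])
    cv2.polylines(im,[q.round().astype(int)],True,col,1)
for n,(r,k) in(("scene",(260,360)),("side",(250,170)),("wrist",(120,190))):
    c=manip.capture(n);im=cv2.cvtColor(c["color"],cv2.COLOR_RGB2BGR)
    w=im[r:r+100,k:k+65] if n!="wrist" else im[r:r+250,k:k+162]
    sc=400/w.shape[0];w=cv2.resize(w,(260,400),interpolation=2)
    o=(k,r);C=np.array([.5777,.2192])
    box(w,c,C,.08,.062,.054,(0,0,255),sc,o);box(w,c,C,.060,.036,.077,(0,255,0),sc,o);box(w,c,C,.06,.036,.127,(255,255,0),sc,o)
    I.append(w)
cv2.imwrite("pics/F.png",np.hstack(I))
E
python3 i.py
```

```text
False
26.8167 [0.5765419  0.21924717 0.09110444] [ 1.06351923  0.63628959 -2.26254343] 0.41682575804274064 45.204918310046196
```

View pics/F.png

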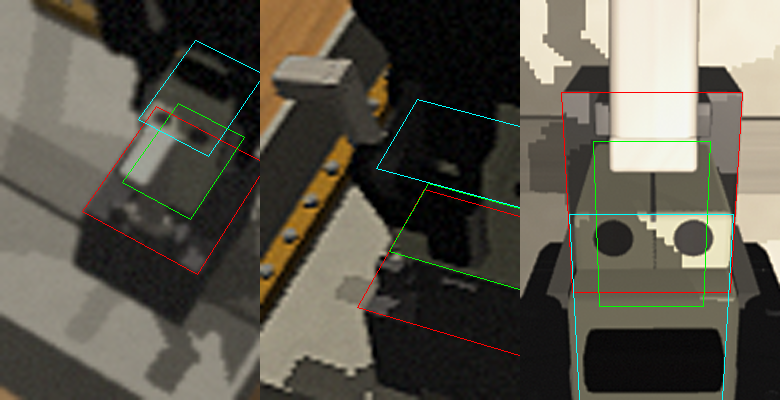

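The overlays of the socket top (red) and the breaker's body (green, cyan) match the wrist view to within about 2 mm. The wrist force shows only the breaker's weight. I'm handing it in.

```bash
python3 -c "
from cell import manip
print(manip.finish_job())"
```

```text
the job is handed in; nothing more can be done
None
```

I opened the lever past upright and handed in with the two-pole breaker held still and upright about 11 mm above the slot, lined up to within about 2 mm by my camera check; the hand-in returned no verdict.

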